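# Lay a lens tube in the V-mount of a macro rig and hold it down for clamping

## Robot

A 6-joint arm with a two-finger parallel gripper is mounted at the origin on the work surface. World frame = base frame: x ahead of the robot, y to its left, z up, the work surface at z = 0. Lengths are in m, angles in rad, forces in N, time in s.
With the tool pointing down it reaches from about 0.225 to 0.875 m from the base axis. Payload 3.4 kg.
Tool frame: the origin (TCP) lies on the centre line of the jaws, within the pads' length; the fingertips stand 17 mm ahead of it and the grasp point (between the pads) lies 2 mm behind it (nose_length is the distance from the TCP to the fingertips, in m); z points along the fingers, y is the line along which they close (so a half turn about z gives the same grasp; the last joint's range is limited). The gripper opens to 85 mm and grips with 20 to 120 N. Pads are 22 mm wide; open, the fingers measure 114 mm over their backs; the gripper's body (76 mm by 85 mm) begins 54 mm behind the grasp point. The pads swing forward as they close: fully open they stand 13 mm farther back than shut.
Start: joints at [1.202, 0.276, 1.505, -0, 1.361, -0.121], TCP at [0.141, 0.557, 0.248] pointing down, gripper open.
Joint ranges: [-2.89, 2.89], [-0.75, 2.08], [0.22, 2.7], [-1.18, 4.32], [0.11, 2.71], [-2.7, 2.7]. Speed limits (rad/s): [2.57, 2.57, 3.14, 3.14, 3.14, 3.14].

## Interface

Orientations are given as a unit quaternion [w, x, y, z].
In Python, from rig import get_state, get_image, sign_off, find_in, place_of, nose_length gives the robot as it stands.
- The arm moves only by the tool apply_moves, never from a script. Its argument "deltas" is one flat list of numbers, 5 for each row, row after row: the finger opening in mm, from 0 to 85.4, then the shift along the tool's x, y, z in mm, then the turn about the tool's z in degrees. A call has 1 to 12 rows; each row is the pose to reach, as a shift and turn from the pose commanded when the call began, along the tool's axes at that moment; what a row does not reach only later rows make up. A row lasts 1/12 s, in which the tool goes at most 41.7 mm and 7.16 degrees, less where a joint would pass 70% of its speed; a pose out of reach is approached as far as the arm can. A call with a gripper value outside its range is refused whole. The fingers move at their own pace and stop on an object; "squeeze" is the grip in N (left out, the last holds). Time passes only in rows, so rows that repeat a pose let the fingers close. It gives the time, the measured TCP pose, the force, the opening and the grip force at its end, in the units of the state.
- get_state(): the state, without advancing time (a new reading comes with each control period).
- get_image(name): name is "scene" or "side" or "wrist"; returns a dict with "frame" (384x512x3 uint8, red, green, blue), "K" (3x3 intrinsics, pixels), "k1" (the pictures are not rectified: a ray, as slopes to the right and down, at radius r is drawn at 1 + k1 r^2 times it, then the intrinsics apply), "position" and "orientation" of the camera in the world. Camera axes: x right, y down, z forward; pixel columns grow to the right and rows downward; lengths in m; the calibration is good to about 2 mm. A picture is of the moment at which its call begins. There is no depth.
- sign_off(): hands the job in; it is judged then, once.
Trained networks look in a picture, given as the dict that the camera call returned (one of the last four; its "shot" number tells which), for a name from the list of things; names that differ only in an ending like _2 or _b are one class to them, and where a whole thing is asked for, a point or a joint stands for the part that bears it (a point fixed in the world has none). Each returns a list of dicts, best first, with "score" (0 to 1); they miss things now and then, are a little off and sometimes report something else, mostly with a low value. They report only what shows in the picture. A call takes as long as a camera call. They do not tell look-alikes from the thing itself.
- find_in(query, picture): "point" ([column, row] in pixels, amid what is visible of it).
- place_of(query, picture): "point" ([column, row] in pixels: a listed point, or the origin of a listed thing).
The state is a dict: "clock": time; "qpos": joint angles; "qd": joint speeds; "effort": joint torques, N m; "position": TCP position; "ee_rot": TCP orientation; "contact_force": force on the tool from outside, world axes, zero at the start; "moment": the same for the moment, N m; "width": finger opening in m; "gripper_force": force on a finger pad.
Only numpy, scipy, OpenCV 4.12 (cv2) and the standard library are available. Lean on these libraries where they do the work, as an engineer would, in place of code of your own. Each camera call takes 0.05 s, during which the arm holds its last target. There are 200 camera calls.

## Task

Pick up the long lens tube that stands nose-up on the bench, without touching its metal nose, and lay it on its side in the V-mount of the macro rig, nose towards the specimen stage and sticking out about equally far at both ends of the V; do not drop it and leave the other things where they are. Then press it straight down into the V with a firm push of about 15 N so that it bears well on both faces, ready for the clamp bridge to be screwed on, and finish while still pressing: do not let go.

Things in the scene. Friction and masses are not known exactly. Their poses are not given: they have to be found in the camera images.
- tube: Lens tube, about 0.23 kg, matt black, standing on its rear end. Plain cylinder 40 mm in diameter from 8 to 140 mm above the rear end; at the rear a knurled lock ring 46 mm in diameter, 8 mm high; two thin steel bands. Origin: centre of the rear end face; z axis along the tube towards the nose (up at the start). The longest upright thing (162 mm with its nose). Grip it on the 40 mm cylinder.
- nose: The bright metal nose (front lens cell) on the tube's front end, part of the tube: 30 mm in diameter tapering to 26 mm, 22 mm long, with glass in its end face; it must not be touched by the fingers. Origin: centre of its rear face, 140 mm from the tube's rear end. z axis as the tube's.
- tube_mid (a point): Point on the tube's centre line in the middle of the 40 mm cylinder, 74 mm from the rear end face.
- tube_tip (a point): Centre of the nose's end face, 162 mm from the tube's rear end face.
- rig: Macro rig, fixed: aluminium rail 540 mm long, 50 mm wide, 25 mm high, with three black carriages. y axis along the rail from camera to specimen stage, z up, origin on the bench under the middle of the V-mount. Camera 126 mm wide, top at 142 mm, its front at y = -142 mm; specimen stage (50 mm platform with pinned beetle, top at 106 mm) at y = +225 mm. Only the V-mount stands between them.
- v_seat (a point): Where tube_mid must lie: middle of the V-mount's length, on the centre line of a seated 40 mm tube, 85 mm above the bench. Axes as the rig's: y along the V, towards the specimen stage.
- v_near: Half of the aluminium V-mount on the rig's -x side (towards the robot). The whole V-mount: 50 mm long along the rail, 60 mm wide, from 40 to 75 mm above the bench. The V is 90 degrees, 36 mm wide at its mouth, its bottom line at 57 mm. The top line of a seated tube is 105 mm above the bench; the tube sticks out at both ends. Origin as the rig's.
- v_far: The other half of the V-mount, on the rig's +x side. Origin as the rig's. Its face and that of v_near carry a push shared equally only when it is straight down: a sideways drag of the fingertips across the rail takes load off one face, and with a drag of half the push that face carries only a third of the other's load. A resting tube loads each face with under 2 N.
- spacer: Short black spacer tube, 46 mm in diameter and 70 mm high, standing; leave it alone.
- jar: Glass specimen jar with a black cap, 60 mm in diameter and 95 mm high; leave it alone.
- eyepiece: Black microscope eyepiece, 42 mm in diameter and 62 mm high, standing; leave it alone.
- bridge: The V-mount's clamp bridge, an aluminium bar 64 x 16 x 8 mm with two thumbscrews 12 mm high, lying on the bench before the rig; leave it alone.
- driver: Screwdriver 150 mm long, lying on the right of the bench; leave it alone.
- petri: Glass dish 90 mm in diameter and 16 mm high, on the left of the bench; leave it alone.
- block: Wooden three-step pinning block, 84 x 30 mm and up to 38 mm high, lying to the left; leave it alone.
Things that resemble listed ones, but are neither listed nor needed, are in the scene too. Several things have the shape of the tube; the one meant has the colours described above.

How it is judged:
On the way:
1. the tube lies in the V, nose towards the specimen stage (angle between the z axis of tube and the y axis of rig, either way round below 0.08 rad and y of tube_tip in the frame of v_seat above 0.05 m and distance between tube_mid and v_seat below 0.02 m and z of tube_mid in the frame of v_seat below 0.004 m), for 0.2 s.
At the end, for the whole second after the job is handed in: Through the last second the fingers press on the tube and it bears on each V face with 3 to 35 N (its weight alone gives under 2 N); it is still, along the V within 0.04 rad, nose to the specimen stage, its middle within 15 mm of the V's middle along it and 3 mm across and in height (angle between the z axis of tube and the y axis of rig, either way round below 0.04 rad and y of tube_tip in the frame of v_seat above 0.06 m and y of tube_mid in the frame of v_seat between -0.015 and 0.015 m and x of tube_mid in the frame of v_seat between -0.003 and 0.003 m and z of tube_mid in the frame of v_seat between -0.003 and 0.003 m and contact force between tube and v_near between 3 and 35 N and contact force between tube and v_far between 3 and 35 N and contact force between the fingers and tube above 3 N and linear speed of tube below 0.02 m/s); the arm keeps its last pose, push and grip.
It fails at once if the fingers touch the nose (contact force between the fingers and nose above 0.5 N).
It fails at once if the tube is dropped (contact force between the fingers and tube below 0.1 N and linear speed of tube above 0.6 m/s).
It fails at once if the tube ends up lying on the bench (angle between tube's own z axis and vertical above 1 rad and height (world z) of tube_mid below 0.04 m).
It fails at once if a bystander is moved by more than 30 mm (distance of any of spacer, jar, eyepiece, bridge, driver, petri, block from where it was at the start of the episode above 0.03 m).
It also fails if it takes over 58 s, if anything falls off the work surface, if the arm or the gripper's body presses on something with over 40 N, if the wrist force passes 120 N, or if a joint passes its speed limit or range.

## Working session

There is one attempt and no reset: what is moved stays moved. The work goes in short steps, Python scripts to look and compute and a tool call to move; the robot and the scene stay as the last step left them, time stands still between calls to the robot, and variables do not carry over. Pictures are saved under pics/ and viewed, at most 10 in all, crops included, and the job is handed in when it is done.

Besides the shell and the picture viewer there is one more tool, called after "Request:" as name(argument=value, ...), one argument or row to a line, values as JSON. apply_moves: Moves the arm, as the interface text tells. Its arguments: {"type":"object","properties":{"deltas":{"type":"array"},"squeeze":{"type":"number"}},"required":["deltas"]}

```bash
ls; mkdir -p pics; cat > h.py <<'E'
import numpy as np, cv2
from scipy.spatial.transform import Rotation as R
from rig import *
def rot(q): return R.from_quat([q[1],q[2],q[3],q[0]]).as_matrix()
def ray(im,p):
    d=(np.linalg.inv(im["K"])@np.array([p[0],p[1],1.]))[:2]; u=d.copy()
    for _ in range(30): u=d/(1+im["k1"]*(u@u))
    r=rot(im["orientation"])@np.array([u[0],u[1],1.]); return np.array(im["position"]),r/np.linalg.norm(r)
def atz(im,p,z):
    o,r=ray(im,p); return o+r*(z-o[2])/r[2]
def proj(im,X):
    c=rot(im["orientation"]).T@(np.array(X)-im["position"]); u=c[:2]/c[2]; u=u*(1+im["k1"]*(u@u))
    return (im["K"]@np.array([u[0],u[1],1]))[:2]
def tri(rays):
    A=np.zeros((3,3));b=np.zeros(3)
    for o,r in rays:
        P=np.eye(3)-np.outer(r,r);A+=P;b+=P@o
    return np.linalg.solve(A,b)
E
python3 - <<'E'
from h import *
s=get_state();print(s)
ims={n:get_image(n) for n in("scene","side")}
for n,im in ims.items():
    print(n,im["position"],im["orientation"],im["K"][0][0],im["k1"])
    for q in("tube","nose","tube_mid","tube_tip","rig","v_seat","v_near","v_far"):
        for f in (find_in,place_of):
            print(q,f.__name__,[(np.round(d["point"]).tolist(),round(d["score"],2)) for d in f(q,im)][:5])
cv2.imwrite("pics/a.png",cv2.cvtColor(np.vstack([cv2.resize(ims[n]["frame"],None,fx=.78,fy=.78) for n in ims]),cv2.COLOR_RGB2BGR))
E
```

```text
pics
{'clock': 0.0, 'qpos': array([ 1.20197725e+00,  2.76598087e-01,  1.50615936e+00, -6.54897438e-06,
        1.36070221e+00, -1.21029905e-01]), 'qd': array([-2.82182115e-04,  6.74464870e-04,  2.80201513e-05,  6.84303806e-04,
       -1.90307162e-03,  6.91967303e-04]), 'effort': array([-3.17026170e-03, -4.16776872e+01, -2.45803714e+01, -3.93269211e-04,
        1.08840768e-02, -7.33733714e-06]), 'position': array([0.14086359, 0.55695125, 0.24742748]), 'ee_rot': array([-2.23252593e-04,  1.23577132e-01,  9.92334531e-01, -9.06420436e-04]), 'contact_force': array([-0.01426446, -1.58355472,  0.72873105]), 'moment': array([-0.01648464,  0.02097275,  0.03487605]), 'gripper_force': 0.0, 'width': 0.08547257199139141}
scene [ 1.0524429  -0.45162304  1.22160737] [-0.24932748  0.87698898  0.39411504 -0.11575606] 474.6765373821535 0.010882609382828186
tube call [([244.0, 190.0], 0.96), ([197.0, 192.0], 0.88), ([252.0, 160.0], 0.82)]
tube call [([201.0, 205.0], 0.88), ([248.0, 205.0], 0.71), ([279.0, 201.0], 0.6), ([253.0, 172.0], 0.55)]
nose call [([295.0, 157.0], 0.56), ([252.0, 148.0], 0.49)]
no
[... 1158 characters left out ...]
0], 0.92), ([223.0, 212.0], 0.85), ([360.0, 318.0], 0.74), ([246.0, 254.0], 0.73)]
tube_mid call [([244.0, 256.0], 0.82), ([257.0, 218.0], 0.67)]
tube_tip call [([249.0, 257.0], 0.88), ([256.0, 218.0], 0.78), ([221.0, 215.0], 0.63)]
tube_tip call [([248.0, 238.0], 0.85), ([218.0, 200.0], 0.72), ([254.0, 201.0], 0.57)]
rig call [([301.0, 200.0], 0.6), ([283.0, 192.0], 0.28)]
rig call [([285.0, 202.0], 0.7), ([181.0, 159.0], 0.34)]
v_seat call [([300.0, 200.0], 0.84)]
v_seat call [([286.0, 184.0], 0.77)]
v_near call [([284.0, 195.0], 0.68), ([252.0, 220.0], 0.21)]
v_near call [([286.0, 201.0], 0.76)]
v_far call [([291.0, 185.0], 0.65)]
v_far call [([287.0, 202.0], 0.6), ([325.0, 330.0], 0.41)]
```

View pics/a.png

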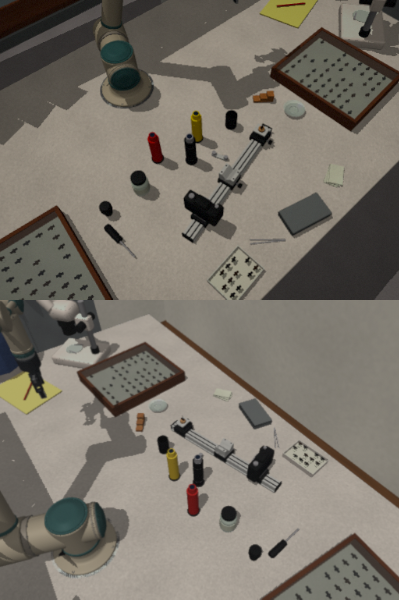

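Look-alikes: red (scene 198,190; side 248,256), yellow (scene 252,162; side 222,208), and black with a bright nose (scene 244,190; side 255,218). Black fits the "matt black" description. I'll confirm it in a crop and measure.

```bash
python3 - <<'E'
from h import *
a=get_image("scene");b=get_image("side")
def near(q,im,p,f=place_of):
    l=[np.array(d["point"]) for d in f(q,im)]
    l=[x for x in l if np.linalg.norm(x-p)<18]; return l[0] if l else None
for q,pa,pb,z in(("tube",(247,204),(256,233),0),("tube_mid",(243,189),(257,218),.074),("tube_tip",(241,172),(254,201),.162),("nose",(242,177),(254,206),.14),
  ("rig",(293,234),(285,202),0),("v_seat",(293,219),(286,184),.085),("v_near",(293,234),(285,202),0),("v_far",(293,234),(285,202),0)):
    x,y=near(q,a,np.array(pa)),near(q,b,np.array(pb))
    print(q,x,y,None if x is None else atz(a,x,z).round(4),None if y is None else atz(b,y,z).round(4),None if x is None or y is None else tri([ray(a,x),ray(b,y)]).round(4))
for n in("spacer","jar","eyepiece","bridge","petri","block","driver"):
    for im in(a,b):
        print(n,[(atz(im,d["point"],0).round(3).tolist(),round(d["score"],2)) for d in place_of(n,im)][:2])
A=cv2.resize(a["frame"][110:310,180:380],None,fx=2.95,fy=2.95,interpolation=2)[:600]
B=cv2.resize(b["frame"][130:330,200:400],None,fx=2.95,fy=2.95,interpolation=2)[:600]
cv2.imwrite("pics/b.png",cv2.cvtColor(cv2.resize(np.hstack([A,B]),None,fx=.67,fy=.67),cv2.COLOR_RGB2BGR))
print(get_state()["clock"])
E
```

```text
tube [244.  203.3] [256.8 233.4] [ 0.4611 -0.0269  0.    ] [ 0.4754 -0.0335  0.    ] [ 0.4697 -0.0363  0.014 ]
tube_mid [245.3 191.7] [256.3 220.5] [ 0.47   -0.0251  0.074 ] [ 0.4724 -0.0367  0.074 ] [ 0.4723 -0.0306  0.074 ]
tube_tip [244.2 174. ] [252.7 201.2] [ 0.4696 -0.0236  0.162 ] [ 0.467  -0.0291  0.162 ] [ 0.4686 -0.0244  0.1584]
nose [243.3 180. ] [250.7 206.5] [ 0.471  -0.0293  0.14  ] [ 0.4611 -0.0268  0.14  ] [ 0.4651 -0.0235  0.131 ]
rig [291.9 233.6] [284.8 200.3] [0.6304 0.0107 0.    ] [0.6276 0.0172 0.    ] [ 0.6286  0.0147 -0.0018]
v_seat [296.7 217.1] [284.2 183.4] [0.6317 0.0229 0.085 ] [0.6234 0.0203 0.085 ] [0.6285 0.0263 0.0762]
v_near [291.2 230.6] [286.6 201.2] [0.6219 0.0159 0.    ] [0.6299 0.0107 0.    ] [0.6258 0.0096 0.0077]
v_far [291.1 234.2] [287.2 200.9] [0.6302 0.0077 0.    ] [0.6323 0.0105 0.    ] [0.6308 0.0077 0.0028]
spacer [([0.447, 0.187, 0.0], 0.67)]
spacer [([0.457, 0.21, 0.0], 0.78)]
jar [([0.436, -0.238, 0.0], 0.74)]
jar [([0.445, -0.247, 0.0], 0.56)]
eyepiece [([0.438, -0.377, 0.0], 0.53)]
eyepiece [([0.444, -0.392, 0.0], 0.55)]
bridge [([0.52, 0.066, 0.0], 0.51), ([0.631, 0.005, -0.0], 0.42)]
bridge [([0.538, 0.061, 0.0], 0.52), ([0.525, 0.059, 0.0], 0.37)]
petri [([0.563, 0.458, 0.0], 0.63)]
petri [([0.579, 0.449, 0.0], 0.65)]
block [([0.427, 0.395, 0.0], 0.67)]
block [([0.436, -0.242, 0.0], 0.75), ([0.456, 0.391, 0.0], 0.64)]
driver [([0.559, -0.412, 0.0], 0.9)]
driver [([0.556, -0.409, 0.0], 0.86)]
3.3
```

View pics/b.png

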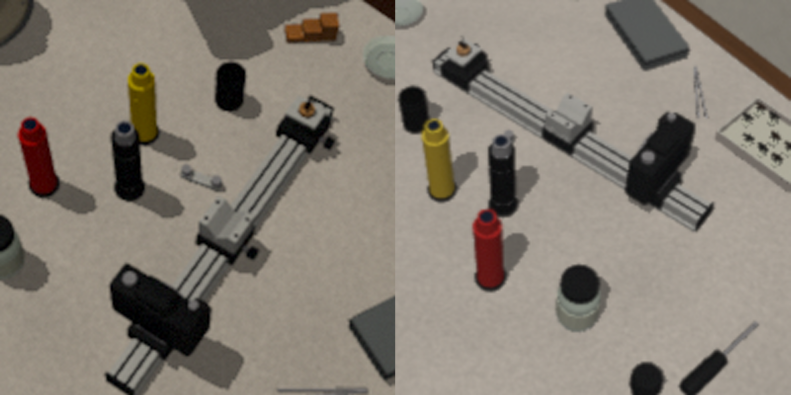

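The crop confirms it: only the tube at left panel (127,160) / right panel (502,175) is black with a bright nose. Its neighbours are red and yellow. The tool can only turn about its own z, so I'll grip the tube upright at about 118 mm, tilt it over the V's rear edge, then regrip and press from above. First I'm moving over the tube, with the jaws closing along world x.

Request:
apply_moves(
  deltas=[85,-463,-488,-40,76,85,-463,-488,-40,76,85,-463,-488,-40,76,85,-463,-488,-40,76,85,-463,-488,-40,76,85,-463,-488,-40,76,85,-463,-488,-40,76,85,-463,-488,-40,76,85,-463,-488,-40,76,85,-463,-488,-40,76,85,-463,-488,-40,76,85,-463,-488,-40,76],
)

```text
clock: 4.3
position: [0.3857, 0.1203, 0.2785]
ee_rot: [0.0, 0.709, 0.705, 0.001]
contact_force: [0.6, 0.3, -0.5]
width: 0.0847
gripper_force: 0.0
```

```bash
python3 - <<'E'
from h import *
s=get_state();print(s["clock"],s["position"],rot(s["ee_rot"]).round(3).tolist(),s["qpos"].round(3))
E
```

```text
4.3 [0.3857218  0.12027747 0.27851266] [[0.006, 1.0, 0.001], [1.0, -0.006, 0.0], [0.0, 0.001, -1.0]] [ 0.129 -0.006  1.771  0.     1.375  0.135]
```

Request:
apply_moves(
  deltas=[85,-150,110,-70,0,85,-150,110,-70,0,85,-150,110,-70,0,85,-150,110,-70,0,85,-150,110,-70,0,85,-150,110,-70,0,85,-150,110,-70,0,85,-150,110,-70,0],
)

```text
clock: 4.97
position: [0.494, -0.0278, 0.3474]
ee_rot: [-0.001, 0.708, 0.706, -0.0]
contact_force: [-0.7, 1.1, 0.4]
width: 0.0847
gripper_force: 0.0
```

```bash
python3 - <<'E'
from h import *
s=get_state();print(s["clock"],s["position"])
a=get_image("wrist");print(a["position"],rot(a["orientation"]).round(3).tolist(),a["K"][0][0])
for q,z in(("tube",0),("tube_mid",.074),("tube_tip",.162),("nose",.14),("rig",0),("v_seat",.085),("v_near",0),("v_far",0)):
    for f in (find_in,place_of): print(q,[(np.round(d["point"]).tolist(),round(d["score"],2),atz(a,d["point"],z).round(3).tolist()) for d in f(q,a)][:4])
b=get_image("scene")
cv2.imwrite("pics/c.png",cv2.cvtColor(a["frame"],cv2.COLOR_RGB2BGR))
cv2.imwrite("pics/d.png",cv2.cvtColor(cv2.resize(b["frame"][150:310,225:365],None,fx=3.7,fy=3.7,interpolation=2),cv2.COLOR_RGB2BGR))
E
```

```text
4.9667 [ 0.49403496 -0.02776789  0.34742993]
[0.49393872 0.04246341 0.47237458] [[1.0, -0.003, -0.003], [-0.003, -0.961, -0.276], [-0.002, 0.276, -0.961]] 269.3748488866596
tube [([184.0, 219.0], 0.73, [0.357, -0.148, 0.0]), ([238.0, 163.0], 0.72, [0.461, -0.042, 0.0])]
tube [([240.0, 153.0], 0.74, [0.464, -0.024, 0.0]), ([204.0, 108.0], 0.58, [0.406, 0.053, 0.0]), ([193.0, 202.0], 0.56, [0.376, -0.114, 0.0]), ([335.0, 132.0], 0.38, [0.63, 0.012, 0.0])]
tube_mid [([185.0, 218.0], 0.87, [0.38, -0.116, 0.074]), ([192.0, 107.0], 0.77, [0.402, 0.053, 0.074]), ([244.0, 168.0], 0.57, [0.474, -0.036, 0.074])]
tube_mid [([183.0, 218.0], 0.9, [0.377, -0.117, 0.074]), ([241.0, 162.0], 0.67, [0.47, -0.028, 0.074]), ([200.0, 109.0], 0.56, [0.413, 0.049, 0.074])]
tube_tip [([240.0, 162.0], 0.92, [0.475, -0.011, 0.162]), ([190.0, 104.0], 0.59, [0.42, 0.054, 0.162]), ([187.0, 220.0], 0.56, [0.407, -0.085, 0.162])]
tube_tip [([181.0, 101.0], 0.87, [0.41, 0.057, 0.162]), ([166.0, 246.0], 0.64, [0.376, -0.12, 0.162]), ([235.0, 174.0], 0.61, [0.469, -0.026, 0.162]), ([334.0, 132.0], 0.55, [0.582, 0.023, 0.162])]
nose [([235.0, 171.0], 0.61, [0.467, -0.027, 0.14]), ([182.0, 104.0], 0.61, [0.405, 0.055, 0.14]), ([173.0, 233.0], 0.52, [0.38, -0.112, 0.14])]
nose [([235.0, 169.0], 0.98, [0.467, -0.025, 0.14]), ([182.0, 102.0], 0.95, [0.405, 0.056, 0.14]), ([171.0, 233.0], 0.58, [0.378, -0.112, 0.14])]
rig [([343.0, 146.0], 0.77, [0.646, -0.012, 0.0]), ([224.0, 15.0], 0.69, [0.442, 0.196, 0.0])]
rig [([332.0, 130.0], 0.87, [0.625, 0.016, 0.0])]
v_seat [([337.0, 147.0], 0.97, [0.61, -0.003, 0.085])]
v_seat [([349.0, 133.0], 0.93, [0.626, 0.016, 0.085])]
v_near [([335.0, 135.0], 0.83, [0.63, 0.007, 0.0])]
v_near []
v_far [([358.0, 130.0], 0.81, [0.67, 0.017, 0.0]), ([278.0, 102.0], 0.75, [0.53, 0.062, 0.0])]
v_far [([336.0, 127.0], 0.57, [0.631, 0.021, 0.0])]
```

View pics/c.png

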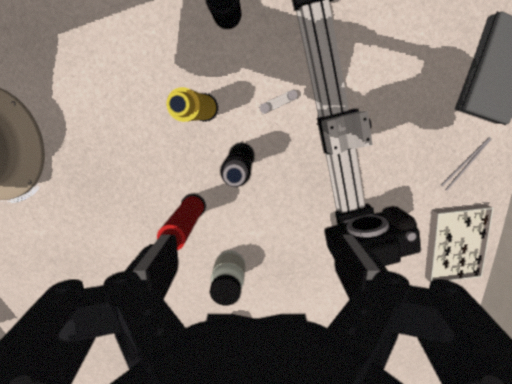

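View pics/d.png

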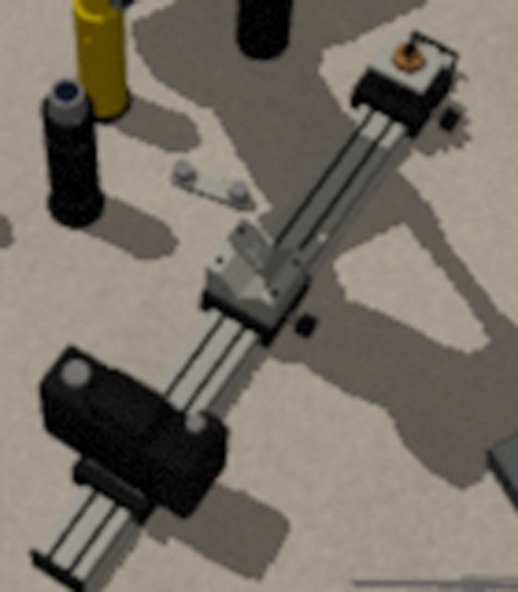

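The wrist view shows the black tube with its nose at (236,174). The rail runs from (317,8) to (349,205), with the V-mount at (347,132). Next I'm fitting the rail direction from line segments.

```bash
python3 - <<'E'
from h import *
lsd=cv2.createLineSegmentDetector()
for n in("wrist","scene","side"):
    a=get_image(n); g=cv2.cvtColor(a["frame"],cv2.COLOR_RGB2GRAY)
    L=lsd.detect(g)[0][:,0]
    print(n)
    for l in L:
        p,q=atz(a,l[:2],.025),atz(a,l[2:],.025)
        d=q-p; ln=np.linalg.norm(d)
        if d[1]<0:d=-d
        yaw=np.degrees(np.arctan2(-d[0],d[1])); m=(p+q)/2
        if ln>.045 and abs(yaw)<25 and abs(m[0]-.62)<.1 and abs(m[1]-.01)<.3:
            print(round(ln,3),round(yaw,2),p[:2].round(4),q[:2].round(4))
E
```

```text
wrist
0.125 21.83 [ 0.6605 -0.2795] [ 0.6141 -0.1636]
0.057 14.23 [ 0.6044 -0.0193] [0.5904 0.036 ]
0.097 14.5 [ 0.652  -0.1169] [ 0.6277 -0.0231]
0.098 14.57 [ 0.6331 -0.0215] [ 0.6579 -0.1167]
0.144 14.65 [0.5756 0.1998] [0.6119 0.0608]
0.103 14.3 [ 0.6691 -0.1124] [ 0.6438 -0.013 ]
0.104 14.5 [ 0.6492 -0.0114] [ 0.6752 -0.1121]
0.126 14.45 [0.6058 0.0623] [0.5743 0.1843]
0.139 14.67 [0.5628 0.1962] [0.5979 0.0623]
0.094 14.49 [ 0.6205 -0.0258] [ 0.6441 -0.1171]
0.127 14.47 [0.6258 0.057 ] [0.5941 0.1795]
0.121 14.72 [0.5994 0.1795] [0.6302 0.0626]
0.055 -11.49 [0.6447 0.1498] [0.6337 0.0959]
0.089 14.54 [ 0.6376 -0.1123] [ 0.6151 -0.0256]
0.1 14.69 [ 0.6815 -0.1075] [ 0.6562 -0.0109]
0.086 14.64 [ 0.662  -0.0109] [ 0.6837 -0.0938]
0.118 14.52 [0.591  0.0682] [0.5614 0.1824]
0.061 14.16 [ 0.6223 -0.0847] [ 0.6073 -0.0255]
0.057 14.69 [0.5831 0.0701] [0.5685 0.1255]
scene
0.05 8.37 [0.5974 0.2825] [0.6047 0.2331]
0.072 14.74 [ 0.6341 -0.0213] [ 0.6525 -0.091 ]
0.048 14.53 [ 0.6762 -0.1834] [ 0.6882 -0.2299]
0.046 15.6 [ 0.6985 -0.2273] [ 0.6861 -0.1829]
0.045 14.48 [ 0.6809 -0.2327]
[... 644 characters left out ...]
5] [0.5267 0.2664]
0.175 16.27 [ 0.6301 -0.1241] [0.581  0.0441]
0.052 4.47 [0.6256 0.2684] [0.6216 0.3201]
0.053 11.82 [0.6049 0.0391] [ 0.6158 -0.0132]
0.131 15.43 [0.6023 0.1938] [0.6371 0.0675]
0.067 15.4 [ 0.6564 -0.0221] [ 0.6742 -0.0868]
0.075 14.37 [ 0.6644 -0.092 ] [ 0.6457 -0.0193]
0.073 14.57 [ 0.6374 -0.0241] [ 0.6557 -0.0944]
0.046 14.07 [ 0.663 -0.189] [ 0.6741 -0.2334]
0.051 -0.12 [0.5718 0.0602] [0.5719 0.1116]
0.078 14.52 [ 0.6492 -0.1018] [ 0.6296 -0.0263]
0.081 14.74 [ 0.6217 -0.0309] [ 0.6423 -0.1093]
0.108 14.51 [0.6228 0.0677] [0.5958 0.1724]
0.097 14.51 [0.5899 0.159 ] [0.6143 0.0649]
0.101 15.18 [0.6042 0.0722] [0.5776 0.17  ]
0.108 14.65 [0.5688 0.1711] [0.596 0.067]
```

Request:
apply_moves(
  deltas=[85,1,-26,0,-7,85,1,-26,0,-14.5,85,1,-26,40,-14.5,85,1,-26,80,-14.5,85,1,-26,115,-14.5,85,1,-26,135,-14.5,85,1,-26,140,-14.5,85,1,-26,140,-14.5,85,1,-26,140,-14.5],
)

```text
clock: 6.77
position: [0.4698, -0.0273, 0.2091]
ee_rot: [0.001, 0.614, 0.79, 0.0]
contact_force: [0.5, -0.1, 0.9]
width: 0.0853
gripper_force: 0.0
```

```bash
python3 - <<'E'
from h import *
s=get_state();M=rot(s["ee_rot"]);print(s["clock"],s["position"],M[:,0].round(4),M[:,2].round(4))
d=M.T@(np.array([.469,-.027,.116])-s["position"]);print(d.round(4))
a=get_image("wrist")
for q,z in(("tube_tip",.162),("nose",.14),("v_seat",.085)):
    print(q,[(np.round(d["point"]).tolist(),round(d["score"],2),atz(a,d["point"],z).round(4).tolist()) for d in place_of(q,a)][:4])
E
```

```text
6.7667 [ 0.46978573 -0.02732159  0.20906035] [-2.47e-01  9.69e-01 -8.00e-04] [ 2.e-03 -3.e-04 -1.e+00]
[ 0.0006 -0.0009  0.0931]
tube_tip [([188.0, 71.0], 0.9, [0.4062, 0.0551, 0.162]), ([383.0, 168.0], 0.7, [0.5414, 0.0286, 0.162]), ([254.0, 219.0], 0.64, [0.4678, -0.0272, 0.162])]
nose [([254.0, 208.0], 0.97, [0.4677, -0.0264, 0.14]), ([196.0, 72.0], 0.95, [0.4057, 0.0571, 0.14]), ([122.0, 280.0], 0.58, [0.3752, -0.1172, 0.14])]
v_seat [([423.0, 188.0], 0.72, [0.6286, 0.0146, 0.085])]
```

Request:
apply_moves(
  deltas=[85,0,-1,35,0,85,0,-1,65,0,85,0,-1,85,0,85,0,-1,93,0,85,0,-1,93,0,30,0,-1,93,0,30,0,-1,93,0,30,0,-1,93,0,30,0,-1,93,0,30,0,-1,93,0,30,0,-1,93,0,30,0,-1,93,0],
  squeeze=40,
)

```text
clock: 7.97
position: [0.4685, -0.0276, 0.1164]
ee_rot: [0.001, 0.614, 0.79, 0.0]
contact_force: [-0.8, -1.5, 6.5]
width: 0.0389
gripper_force: 39.5
```

Request:
apply_moves(
  deltas=[30,0,0,-20,0,30,0,0,-50,0,30,0,0,-85,0,30,0,0,-110,0,30,-10,35,-110,0,30,-20,70,-110,0,30,-32,105,-110,0,30,-43,140,-110,0,30,-50,160,-110,0,30,-50,167,-110,-0.2,30,-50,167,-110,-0.2,30,-50,167,-110,-0.2],
)

```text
clock: 8.97
position: [0.6407, -0.0342, 0.2242]
ee_rot: [-0.001, 0.612, 0.791, -0.001]
contact_force: [-0.7, -0.1, -2.0]
width: 0.0393
gripper_force: 41.3
```

```bash
python3 - <<'E'
from h import *
s=get_state();M=rot(s["ee_rot"]);print(s["clock"],s["position"],M[:,0].round(4),M[:,2].round(4),s["width"],s["gripper_force"],s["contact_force"])
ims={n:get_image(n) for n in("wrist","scene","side")}
for n,a in ims.items():
  for q,z in(("tube",.108),("tube_tip",.27),("v_seat",.085),("rig",0)):
    print(n,q,[(np.round(d["point"]).tolist(),round(d["score"],2),atz(a,d["point"],z).round(4).tolist()) for d in place_of(q,a)][:4])
a=cv2.resize(ims["wrist"]["frame"],(400,300));b=cv2.resize(ims["scene"]["frame"][110:290,200:440],(400,300));c=cv2.resize(ims["side"]["frame"][70:250,190:430],(400,300))
cv2.imwrite("pics/e.png",cv2.cvtColor(np.vstack([np.hstack([a,b]),np.hstack([c,c])]),cv2.COLOR_RGB2BGR))
E
```

```text
8.9667 [ 0.64069156 -0.03421441  0.2242031 ] [-0.2507  0.9681  0.0013] [-3.e-03  5.e-04 -1.e+00] 0.039292446833494615 41.284189224243164 [-0.71317991 -0.06477421 -1.96339906]
wrist tube [([88.0, 55.0], 0.87, [0.4714, 0.0466, 0.108]), ([256.0, 189.0], 0.84, [0.6395, -0.0316, 0.108]), ([56.0, 180.0], 0.83, [0.4517, -0.0712, 0.108]), ([97.0, 266.0], 0.35, [0.4987, -0.1545, 0.108])]
wrist tube_tip [([260.0, 313.0], 0.8, [0.641, -0.0316, 0.27]), ([260.0, 132.0], 0.38, [0.6248, 0.0293, 0.27])]
wrist v_seat [([258.0, 131.0], 0.79, [0.6281, 0.0192, 0.085]), ([257.0, 190.0], 0.61, [0.6422, -0.0389, 0.085])]
wrist rig [([258.0, 127.0], 0.62, [0.6285, 0.0194, 0.0])]
scene tube [([285.0, 227.0], 0.85, [0.6416, -0.0314, 0.108]), ([203.0, 205.0], 0.78, [0.4417, -0.1515, 0.108]), ([254.0, 172.0], 0.62, [0.4537, 0.0219, 0.108]), ([377.0, 138.0], 0.51, [0.6041, 0.3738, 0.108])]
scene tube_tip [([285.0, 192.0], 0.95, [0.6339, -0.0286, 0.27]), ([252.0, 145.0], 0.8, [0.4735, 0.0036, 0.27]), ([378.0, 141.0], 0.29, [0.6775, 0.2513, 0.27])]
scene v_seat [([296.0, 218.0], 0.81, [0.6323, 0.0189, 0.085]), ([282.0, 214.0], 0.68, [0.5968, 0.0007, 0.085])]
scene rig [([285.0, 213.0], 0.67, [0.5678, 0.0407, 0.0]), ([295.0, 235.0], 0.57, [0.638, 0.0145, 0.0])]
side tube [([221.0, 223.0], 0.79, [0.3711, -0.0044, 0.108]), ([302.0, 188.0], 0.61, [0.6398, -0.0425, 0.108])]
side tube_tip [([247.0, 238.0], 0.9, [0.3432, -0.1811, 0.27]), ([306.0, 148.0], 0.89, [0.6456, -0.0384, 0.27]), ([218.0, 200.0], 0.59, [0.3526, -0.0457, 0.27])]
side v_seat [([286.0, 184.0], 0.88, [0.6279, 0.0153, 0.085])]
side rig [([286.0, 199.0], 0.7, [0.6342, 0.017, 0.0])]
```

View pics/e.png

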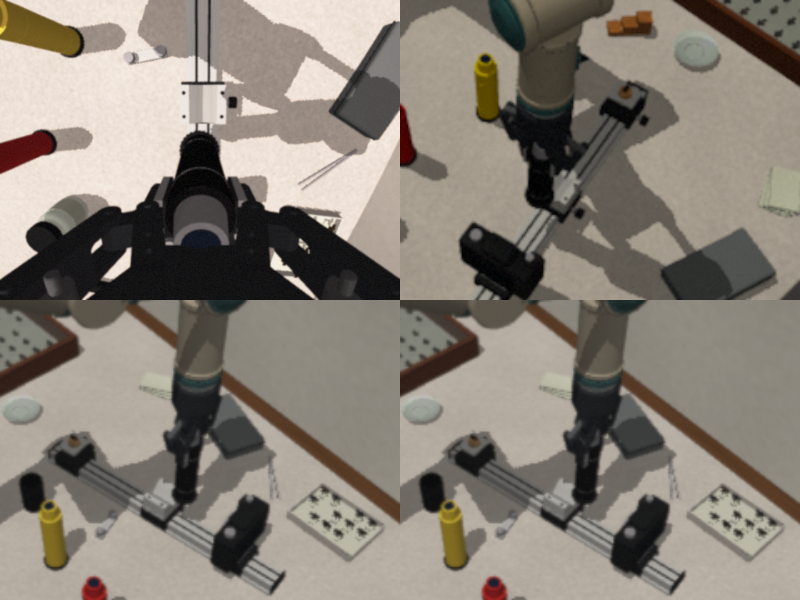

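The tube hangs upright in the grip, and the V-mount shows at wrist (258,131). Next I'm measuring the V-block outline at its top height.

```bash
python3 - <<'E'
from h import *
c,s_=np.cos(np.radians(14.55)),np.sin(np.radians(14.55))
U=np.array([c,s_]);V=np.array([-s_,c])
s=get_state();p=s["position"][:2];print("tcp u v",p@U,p@V)
a=get_image("wrist");g=cv2.cvtColor(a["frame"],cv2.COLOR_RGB2GRAY)
for l in cv2.createLineSegmentDetector().detect(g)[0][:,0]:
    if min(l[1],l[3])>85 and max(l[1],l[3])<175 and min(l[0],l[2])>220 and max(l[0],l[2])<305 and np.hypot(l[0]-l[2],l[1]-l[3])>12:
        o=[]
        for z in(.075,.025):
            for q in(l[:2],l[2:]):
                w=atz(a,q,z)[:2];o+= [(w@U).round(4),(w@V).round(4)]
        print(l.round(1),"z75:",o[:4],"z25:",o[4:])
E
```

```text
tcp u v 0.6127006598215267 -0.19471974083070537
[286.9 107.1 230.6 107.2] z75: [np.float64(0.6424), np.float64(-0.1178), np.float64(0.5873), np.float64(-0.1179)] z25: [np.float64(0.6479), np.float64(-0.1167), np.float64(0.5827), np.float64(-0.1168)]
[244.2 169.1 264.4 167.3] z75: [np.float64(0.5999), np.float64(-0.1798), np.float64(0.6208), np.float64(-0.1779)] z25: [np.float64(0.5977), np.float64(-0.1899), np.float64(0.6224), np.float64(-0.1876)]
[230.6 103.  246.9 103.2] z75: [np.float64(0.5873), np.float64(-0.1139), np.float64(0.6033), np.float64(-0.1142)] z25: [np.float64(0.5828), np.float64(-0.1121), np.float64(0.6016), np.float64(-0.1124)]
[268.1 103.3 284.4 103.3] z75: [np.float64(0.624), np.float64(-0.1143), np.float64(0.6399), np.float64(-0.1142)] z25: [np.float64(0.6261), np.float64(-0.1125), np.float64(0.6449), np.float64(-0.1124)]
[286.6 156.7 289.5 124.5] z75: [np.float64(0.6435), np.float64(-0.1669), np.float64(0.6455), np.float64(-0.1345)] z25: [np.float64(0.6492), np.float64(-0.1746), np.float64(0.6516), np.float64(-0.1364)]
[274.9 100.6 275.2  88.1] z75: [np.float64(
[... 257 characters left out ...]
t64(-0.1682)] z25: [np.float64(0.6328), np.float64(-0.1754), np.float64(0.6497), np.float64(-0.1761)]
[240.3 155.6 239.5 109.4] z75: [np.float64(0.5961), np.float64(-0.1657), np.float64(0.596), np.float64(-0.12)] z25: [np.float64(0.5931), np.float64(-0.1733), np.float64(0.593), np.float64(-0.1192)]
[257.5 109.4 257.2 151.9] z75: [np.float64(0.6136), np.float64(-0.12), np.float64(0.6134), np.float64(-0.1619)] z25: [np.float64(0.6139), np.float64(-0.1193), np.float64(0.6136), np.float64(-0.1688)]
[275.8 110.6 274.9 154.4] z75: [np.float64(0.6316), np.float64(-0.1212), np.float64(0.6315), np.float64(-0.1645)] z25: [np.float64(0.6352), np.float64(-0.1207), np.float64(0.635), np.float64(-0.1718)]
```

V centre: u=0.6137, v=-0.142 (rig axes), with a mouth width of 35.5 mm, which matches the spec. I'm lowering just behind the V's rear end with a light grip, then starting the tilt.

Request:
apply_moves(
  deltas=[30,0,1,20,0,30,0,1,35,0,30,0,1,39,0,30,3,1,39,0,30,9,1,39,0,30,16,1,39,0,30,23,1,38.5,0,30,30,1,38,0,30,36,1,38,0,30,42,1,39,0,30,46,1,40,0,30,46,1,40,0],
  squeeze=25,
)

```text
clock: 10.77
position: [0.6316, 0.0118, 0.1862]
ee_rot: [0.0, 0.612, 0.791, 0.001]
contact_force: [0.1, -0.8, 5.1]
width: 0.0388
gripper_force: 42.2
```

```bash
cat > look.py <<'E'
from h import *
import sys
c,s_=np.cos(np.radians(14.55)),np.sin(np.radians(14.55))
U=np.array([c,s_]);V=np.array([-s_,c])
s=get_state();p=s["position"];print(s["clock"],"tcp u v rel seat",p[:2]@U-.6137,p[:2]@V+.142,p[2],"w",s["width"],s["gripper_force"],s["contact_force"].round(1))
r=[get_image(n) for n in("scene","side","wrist")]
if len(sys.argv)>1:
    a=r[0]["frame"][140:260,240:340];b=r[1]["frame"][100:220,240:340]
    cv2.imwrite(sys.argv[1],cv2.cvtColor(cv2.resize(np.hstack([a,b]),None,fx=3.9,fy=3.9,interpolation=2),cv2.COLOR_RGB2BGR))
near=np.append(U*.6137+V*-.142,.1)
for q in("tube","tube_mid","tube_tip","nose"):
    L=[[d for d in place_of(q,im) if np.linalg.norm(np.array(d["point"])-proj(im,near))<(60 if i<2 else 260)] for i,im in enumerate(r)]
    best=None
    for x in L[0]:
        for y in L[1]:
            ra=[ray(r[0],x["point"]),ray(r[1],y["point"])];t=tri(ra)
            e=sum(np.linalg.norm(np.cross(t-o,d)) for o,d in ra)
            if e<.02 and .02<t[2]<.4 and (best is None or e<best[0]): best=(e,t)
    if best: t=best[1];print(q,"rel u,v,z mm",((t[:2]@U-.6137)*1e3).round(1),((t[:2]@V+.142)*1e3).round(1),(t[2]*1e3).round(1),"err",round(best[0]*1e3,1))
E
python3 look.py pics/f.png
```

```text
10.7667 tcp u v rel seat 0.0006064068560274194 -0.005298796640678172 0.18623226566319345 w 0.03877871375515525 42.20780074596405 [ 0.1 -0.8  5.1]
tube rel u,v,z mm 6.7 -38.9 66.7 err 1.8
tube_mid rel u,v,z mm 2.2 -15.8 143.6 err 3.6
```

View pics/f.png

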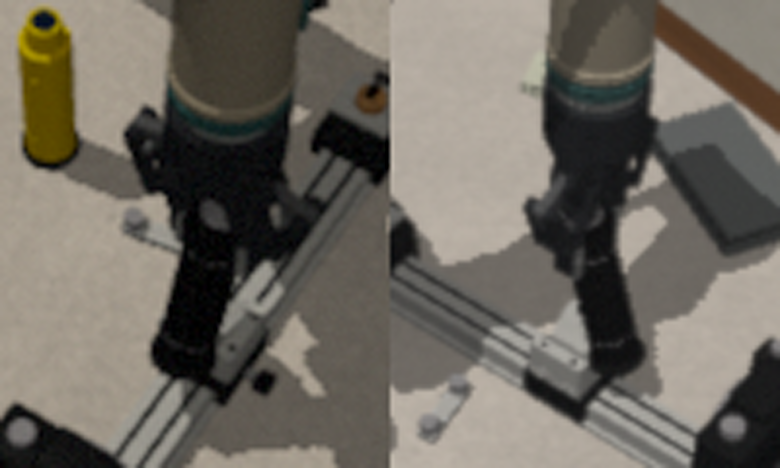

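The picture shows the tube tilting cleanly, about 17° nose towards the stage, with its rear ring against the V's end at scene crop (185,355). I'm continuing the arc.

Request:
apply_moves(
  deltas=[30,6,0,2,0,30,13,0,4,0,30,20,0,7,0,30,27,0,10,0,30,34,0,14,0,30,40,0,17,0,30,46,0,21,0,30,50,0,27,0,30,54,0,34,0,30,58,0,41,0,30,58,0,41,0],
  squeeze=20,
)

```text
clock: 12.43
position: [0.6163, 0.067, 0.1417]
ee_rot: [-0.001, 0.612, 0.791, -0.001]
contact_force: [2.4, -2.5, -2.2]
width: 0.0391
gripper_force: 40.3
```

```bash
python3 look.py pics/g.png
```

```text
12.4333 tcp u v rel seat -0.00033275533579713024 0.052032343478702045 0.14168027777133577 w 0.03913622894628139 40.33776104450226 [ 2.4 -2.5 -2.2]
tube rel u,v,z mm 3.3 -47.8 68.8 err 7.1
tube_mid rel u,v,z mm 5.0 22.7 105.5 err 0.3
tube_tip rel u,v,z mm -4.5 76.1 177.0 err 4.2
```

View pics/g.png

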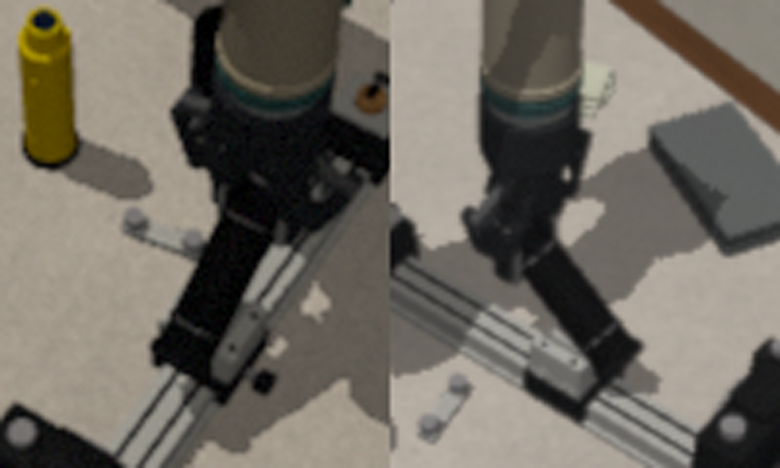

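The tube is at about 53° now, ring at the V's rear end and pivoting well. I'm continuing down towards horizontal.

Request:
apply_moves(
  deltas=[30,0,0,6,0,30,0,0,12,0,30,0,0,18,0,30,0,0,23,0,30,0,0,28,0,30,0,0,33,0,30,-1,0,38,0,30,-2,0,43,0,30,-3,0,47,0,30,-4,0,51,0,30,-4,0,51,0],
)

```text
clock: 14.1
position: [0.6182, 0.0622, 0.0921]
ee_rot: [0.0, 0.612, 0.791, -0.0]
contact_force: [0.8, 0.6, 3.5]
width: 0.039
gripper_force: 36.0
```

```bash
python3 look.py
```

```text
14.1 tcp u v rel seat 0.0003083092888654937 0.046943777796195296 0.09210290409950199 w 0.03899936966308041 36.03098452091217 [0.8 0.6 3.5]
tube rel u,v,z mm 5.4 -77.1 80.5 err 5.3
tube_mid rel u,v,z mm -0.9 -4.9 101.2 err 1.2
tube_tip rel u,v,z mm 0.0 81.3 108.6 err 11.0
```

Request:
apply_moves(
  deltas=[30,-1,0,2,0,30,-1,0,4,0,30,-2,0,6,0,30,-3,0,8,0,30,-3,0,9,0,30,-3,0,9,0,30,-3,0,9,0],
)

```text
clock: 15.43
position: [0.6185, 0.0603, 0.084]
ee_rot: [-0.0, 0.612, 0.791, 0.0]
contact_force: [1.4, 4.9, 5.1]
width: 0.039
gripper_force: 36.0
```

```bash
python3 look.py pics/i.png
```

```text
15.4333 tcp u v rel seat 0.00014760482465181468 0.04498278484891591 0.08396878672325768 w 0.0390451355923698 35.97276270389557 [1.4 4.9 5.1]
tube rel u,v,z mm 9.3 -72.5 68.7 err 5.2
tube_mid rel u,v,z mm -3.8 -1.8 90.1 err 14.8
tube_tip rel u,v,z mm -2.5 81.3 110.4 err 3.5
```

View pics/i.png

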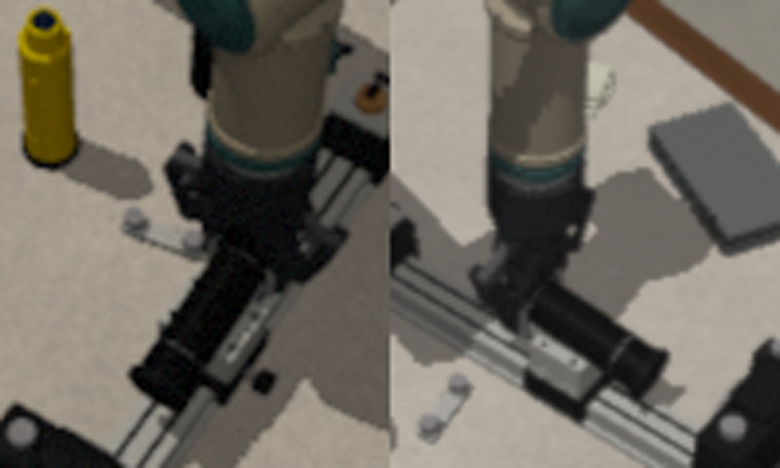

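Request:
apply_moves(
  deltas=[30,0,0,1,0,30,0,0,2,0,30,0,0,3,0,30,0,0,3,0],
)

```text
clock: 16.52
position: [0.6185, 0.0604, 0.0808]
ee_rot: [-0.0, 0.612, 0.791, 0.0]
contact_force: [0.9, 4.9, 4.5]
width: 0.0391
gripper_force: 35.9
```

```bash
python3 look.py
```

```text
16.5167 tcp u v rel seat 0.00010957038025616317 0.04503633506433992 0.08080600454261064 w 0.039108069065616355 35.934500098228455 [0.9 4.9 4.5]
tube rel u,v,z mm 1.7 -82.3 92.1 err 1.6
tube_mid rel u,v,z mm -2.1 -7.8 102.4 err 9.0
tube_tip rel u,v,z mm -3.3 80.2 96.5 err 6.2
```

Request:
apply_moves(
  deltas=[30,0,0,1,0,30,0,0,2,0,30,0,0,2,0],
)

```text
clock: 17.52
position: [0.6185, 0.0604, 0.0788]
ee_rot: [-0.0, 0.612, 0.791, 0.0]
contact_force: [1.3, 5.1, 3.6]
width: 0.0393
gripper_force: 35.9
```

```bash
python3 - <<'E'
from h import *
a=get_image("scene");b=get_image("side");w=get_image("wrist")
A=cv2.resize(a["frame"][180:260,255:355],None,fx=3.9,fy=3.9,interpolation=2)
B=cv2.resize(b["frame"][140:220,240:340],None,fx=3.9,fy=3.9,interpolation=2)
W=cv2.resize(w["frame"],(376,282))
o=np.zeros((600,780,3),np.uint8);o[:312,:390]=A;o[:312,390:]=B;o[312:594,:376]=W
cv2.imwrite("pics/j.png",cv2.cvtColor(o,cv2.COLOR_RGB2BGR))
E
```

```text
(no output)
```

View pics/j.png

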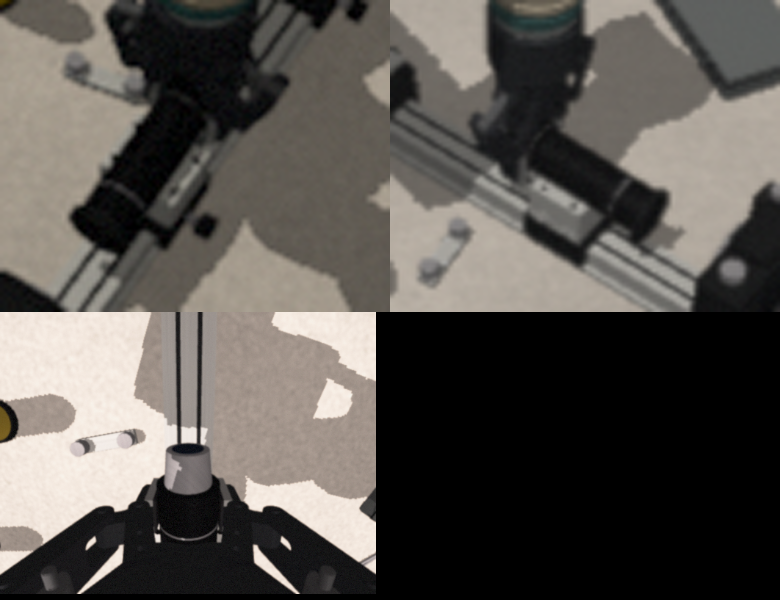

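Request:
apply_moves(
  deltas=[30,0,0,1,0,30,0,0,1,0,30,0,0,1.5,0,30,0,0,1.5,0],
)

```text
clock: 18.0
position: [0.6185, 0.0604, 0.0774]
ee_rot: [-0.0, 0.612, 0.791, 0.0]
contact_force: [0.8, 5.6, 3.8]
width: 0.0391
gripper_force: 36.0
```

Request:
apply_moves(
  deltas=[30,0,0,1,0,30,0,0,1,0,30,0,0,2,0,30,0,0,2,0],
)

```text
clock: 18.33
position: [0.6186, 0.0603, 0.0755]
ee_rot: [-0.0, 0.612, 0.791, 0.0]
contact_force: [0.8, 4.6, 4.6]
width: 0.039
gripper_force: 36.0
```

```bash
python3 look.py; python3 - <<'E'
from h import *
c,s_=np.cos(np.radians(14.55)),np.sin(np.radians(14.55))
U=np.array([c,s_]);V=np.array([-s_,c])
# predicted silhouettes directions: project axis for tilts and compare with LSD segments on tube
for n in("scene","side"):
    a=get_image(n)
    def P(u,v,z): return proj(a,np.append(U*(.6137+u)+V*(-.142+v),z))
    for t in(0,4,8):
        t=np.radians(t); p,q=P(0,-60*np.cos(t),.085-.06*np.sin(t)),P(0,20*np.cos(t),.085+.02*np.sin(t)); d=q-p
        print(n,np.degrees(t).round(),p.round(1),q.round(1),"ang",np.degrees(np.arctan2(d[1],d[0])).round(2))
    m0=(p+q)/2
    for l in cv2.createLineSegmentDetector().detect(cv2.cvtColor(a["frame"],cv2.COLOR_RGB2GRAY))[0][:,0]:
        m=(l[:2]+l[2:])/2; d=l[2:]-l[:2]; L=np.hypot(*d)
        if np.linalg.norm(m-m0)<28 and L>12: print("   ",l.round(1),(np.degrees(np.arctan2(d[1],d[0]))%180).round(2))
E
```

```text
18.3333 tcp u v rel seat 0.00025198027527972844 0.044934258818514955 0.07546175845143317 w 0.03897347928786666 36.04726552963257 [0.8 4.6 4.6]
tube rel u,v,z mm 3.7 -76.1 79.8 err 0.9
tube_mid rel u,v,z mm -0.7 -6.4 76.9 err 8.6
tube_tip rel u,v,z mm -1.0 85.0 81.8 err 4.5
scene 0.0 [ 938.2 -660.2] [ 818.6 -497.4] ang 126.31
scene 4.0 [ 938.4 -660.5] [ 818.5 -497.3] ang 126.31
scene 8.0 [ 938.8 -661.1] [ 818.  -496.7] ang 126.31
side 0.0 [-682.7 -384.2] [-476.8 -263.3] ang 30.42
side 4.0 [-683.  -384.5] [-476.6 -263.3] ang 30.43
side 8.0 [-683.6 -384.9] [-475.8 -262.8] ang 30.43
```

```bash
cat > ang.py <<'E'
from h import *
c,s_=np.cos(np.radians(14.55)),np.sin(np.radians(14.55))
U=np.array([c,s_]);V=np.array([-s_,c])
for n in("scene","side"):
    a=get_image(n)
    def P(u,v,z): return proj(a,np.append(U*(.6137+u)+V*(-.142+v),z))
    for t in(-4,0,4,8):
        t=np.radians(t); p,q=P(0,-.06*np.cos(t),.085-.06*np.sin(t)),P(0,.02*np.cos(t),.085+.02*np.sin(t)); d=q-p
        print(n,np.degrees(t).round(),p.round(1),q.round(1),"ang",(np.degrees(np.arctan2(d[1],d[0]))%180).round(2))
    m0=(p+q)/2
    for l in cv2.createLineSegmentDetector().detect(cv2.cvtColor(a["frame"],cv2.COLOR_RGB2GRAY))[0][:,0]:
        m=(l[:2]+l[2:])/2; d=l[2:]-l[:2]; L=np.hypot(*d)
        if np.linalg.norm(m-m0)<25 and L>11: print("   ",l.round(1),(np.degrees(np.arctan2(d[1],d[0]))%180).round(2))
E
python3 ang.py
```

```text
scene -4.0 [282.7 233.5] [298.4 212.9] ang 127.28
scene 0.0 [282.6 234.3] [298.4 212.6] ang 126.13
scene 4.0 [282.6 235. ] [298.5 212.4] ang 125.06
scene 8.0 [282.7 235.5] [298.5 212.2] ang 124.05
    [272.6 234.6 295.6 204.4] 127.3
    [292.8 206.8 276.6 202.9] 13.52
    [308.2 211.6 292.4 233.5] 125.82
    [309.1 226.7 297.  243.6] 125.62
    [298.4 236.3 307.9 220.5] 120.93
side -4.0 [302.1 191.4] [281.4 180.5] ang 27.63
side 0.0 [302.1 192.3] [281.4 180.2] ang 30.22
side 4.0 [301.9 193.1] [281.4 179.9] ang 32.7
side 8.0 [301.7 193.9] [281.5 179.7] ang 35.09
    [280.8 172.9 310.7 189. ] 28.26
    [312.3 188.9 306.6 198.7] 119.99
    [293.9 193.9 274.7 182.6] 30.71
    [314.3 223.7 260.4 191.5] 30.87
    [273.2 192.6 265.9 179.9] 60.12
    [275.  194.1 288.2 203.1] 34.2
    [317.1 169.1 304.6 172.7] 163.74
    [295.5 202.  314.3 213.2] 30.75
    [275.1 188.1 286.9 194.4] 27.98
```

The edge angles put the tube within about 3° of flat, its middle over the V. I'm releasing so it settles, then raising.

Request:
apply_moves(
  deltas=[42,0,0,0,0,48,0,0,0,0,60,0,0,0,0,70,0,0,0,0,70,0,0,0,0,70,0,0,-15,0,70,0,0,-40,0,70,0,0,-70,0,70,0,0,-85,0,70,0,0,-85,0],
)

```text
clock: 20.12
position: [0.621, 0.0594, 0.1646]
ee_rot: [0.003, 0.612, 0.791, 0.002]
contact_force: [-0.4, 0.4, 0.1]
width: 0.0698
gripper_force: 0.0
```

```bash
python3 look.py pics/k.png;python3 ang.py
```

```text
20.1167 tcp u v rel seat 0.0022877355731973914 0.043443534242928364 0.16457095598760346 w 0.06975710059550287 0.0 [-0.4  0.4  0.1]
tube rel u,v,z mm 1.5 -78.3 91.8 err 0.9
tube_mid rel u,v,z mm 2.6 -7.4 79.4 err 19.6
tube_tip rel u,v,z mm -1.2 79.7 93.9 err 6.0
nose rel u,v,z mm -1.0 69.9 79.0 err 8.6
scene -4.0 [282.7 233.5] [298.4 212.9] ang 127.28
scene 0.0 [282.6 234.3] [298.4 212.6] ang 126.13
scene 4.0 [282.6 235. ] [298.5 212.4] ang 125.06
scene 8.0 [282.7 235.5] [298.5 212.2] ang 124.05
    [272.4 234.5 301.9 196.6] 127.82
    [313.7 205.2 306.7 215.5] 124.46
    [306.  214.6 292.4 233.5] 125.75
    [309.1 226.7 297.  243.6] 125.77
    [289.8 207.  270.9 199.9] 20.81
    [298.3 236.2 307.8 220.4] 121.02
side -4.0 [302.1 191.4] [281.4 180.5] ang 27.63
side 0.0 [302.1 192.3] [281.4 180.2] ang 30.22
side 4.0 [301.9 193.1] [281.4 179.9] ang 32.7
side 8.0 [301.7 193.9] [281.5 179.7] ang 35.09
    [272.2 167.6 310.7 189.1] 29.11
    [293.1 193.2 278.  184.7] 29.31
    [314.3 223.7 258.9 190.6] 30.92
    [276.1 185.7 264.7 176.8] 38.05
    [274.9 194.2 288.2 203. ] 33.83
    [309.4 166.6 302.9 175.5] 126.42
    [276.6 188.6 286.8 194.5] 30.12
```

View pics/k.png

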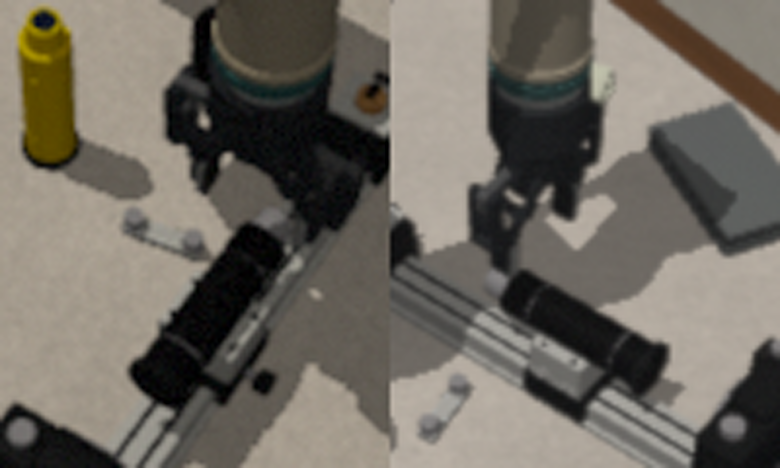

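The tube lies flat in the V, nose towards the stage, centre about 5 mm behind the V's middle, which is within tolerance. I'm closing the fingers, moving over the V's middle and pressing with the closed tips.

Request:
apply_moves(
  deltas=[0,-20,-2,0,0,0,-40,-2,0,0,0,-44,-2,0,0,0,-44,-2,0,0,0,-44,-2,0,0,0,-44,-2,0,0,0,-44,-2,10,0,0,-44,-2,20,0,0,-44,-2,30,0,0,-44,-2,34,0,0,-44,-2,34,0,0,-44,-2,34,0],
  squeeze=40,
)

```text
clock: 21.97
position: [0.6274, 0.0167, 0.1257]
ee_rot: [-0.001, 0.612, 0.791, -0.0]
contact_force: [0.8, 0.5, -0.0]
width: 0.0002
gripper_force: 0.0
```

```bash
python3 look.py; python3 -c "
from h import *
print(nose_length() if callable(nose_length) else nose_length)"
```

```text
21.9667 tcp u v rel seat -0.0022011734843114805 0.0005360100096785392 0.12571380760773854 w 0.00020643402042694656 0.0 [ 0.8  0.5 -0. ]
tube rel u,v,z mm 1.3 -72.7 75.1 err 2.9
tube_mid rel u,v,z mm -2.3 -0.4 83.0 err 3.7
0.017
```

Request:
apply_moves(
  deltas=[0,0,2,0,0,0,0,2,0,0,0,0,2,2,0,0,0,2,3,0,0,0,2,4,0,0,0,2,4,0,0,0,2,4,0],
)

```text
clock: 23.3
position: [0.6296, 0.017, 0.1224]
ee_rot: [-0.0, 0.612, 0.791, 0.0]
contact_force: [-0.6, 1.0, 0.6]
width: 0.0003
gripper_force: 0.0
```

Request:
apply_moves(
  deltas=[0,0,0,0.5,0,0,0,0,1,0,0,0,0,1,0,0,0,0,1,0],
)

```text
clock: 23.63
position: [0.6297, 0.017, 0.1223]
ee_rot: [0.0, 0.612, 0.791, 0.0]
contact_force: [-1.5, 0.5, 5.4]
width: 0.0004
gripper_force: 2.8
```

Request:
apply_moves(
  deltas=[0,0,0,0.5,0,0,0,0,1,0,0,0,0,1.3,0,0,0,0,1.3,0,0,0,0,1.3,0,0,0,0,1.3,0],
)

```text
clock: 24.13
position: [0.6298, 0.017, 0.1222]
ee_rot: [0.001, 0.612, 0.791, 0.0]
contact_force: [-3.6, 1.0, 11.1]
width: -0.0004
gripper_force: 5.5
```

```bash
python3 look.py; python3 - <<'E'
from h import *
F=[]
for i in range(6):
    get_image("side");F.append(get_state()["contact_force"])
F=np.mean(F,0);c,s=np.cos(.254),np.sin(.254);print("u,v,z force",F[0]*c+F[1]*s,-F[0]*s+F[1]*c,F[2])
E
```

```text
24.1333 tcp u v rel seat 0.00015581667558095535 0.00024878060211461217 0.12216550543024396 w -0.000368991942670042 5.521154478192329 [-3.6  1.  11.1]
tube rel u,v,z mm 2.3 -75.4 75.0 err 0.5
tube_mid rel u,v,z mm -9.6 -5.9 86.5 err 4.7
u,v,z force -2.8614800529852995 0.9013667434191955 10.830847592379989
```

The push is 10.8 N with a 2.9 N sideways drag. I'm trimming the drag and raising the push to 15 N.

Request:
apply_moves(
  deltas=[0,0,-0.4,0.5,0,0,0,-0.9,1,0,0,0,-0.9,1,0,0,0,-0.9,1,0,0,0,-0.9,1,0],
)

```text
clock: 25.6
position: [0.6297, 0.017, 0.1221]
ee_rot: [0.001, 0.612, 0.791, 0.001]
contact_force: [-2.9, -0.0, 14.3]
width: -0.0001
gripper_force: 7.1
```

```bash
cat > f.py <<'E'
from h import *
F=[]
for i in range(8):
    get_image("side");F.append(get_state()["contact_force"])
F=np.mean(F,0);c,s=np.cos(.254),np.sin(.254);print("u,v,z force",F[0]*c+F[1]*s,-F[0]*s+F[1]*c,F[2],get_state()["clock"])
E
python3 f.py
```

```text
u,v,z force -2.929172797234048 1.0356324922721205 14.321875433263598 26.0
```

Request:
apply_moves(
  deltas=[0,0,-0.5,0.1,0,0,0,-0.9,0.2,0,0,0,-0.9,0.2,0,0,0,-0.9,0.2,0],
)

```text
clock: 26.33
position: [0.6296, 0.017, 0.1221]
ee_rot: [0.002, 0.612, 0.791, 0.002]
contact_force: [-1.1, 1.1, 12.9]
width: 0.0004
gripper_force: 7.0
```

```bash
python3 f.py; python3 look.py; python3 ang.py
```

```text
u,v,z force -1.2770643220685407 1.758888002019942 13.93915485137977 26.7333
26.7333 tcp u v rel seat -1.3110603166777146e-05 0.00026194530829995455 0.12208054594246193 w 0.00011012542145408781 6.98693722486496 [-1.6  1.1 13.7]
tube rel u,v,z mm 3.1 -86.0 91.2 err 9.6
tube_mid rel u,v,z mm 4.0 -0.7 81.2 err 5.1
scene -4.0 [282.7 233.5] [298.4 212.9] ang 127.28
scene 0.0 [282.6 234.3] [298.4 212.6] ang 126.13
scene 4.0 [282.6 235. ] [298.5 212.4] ang 125.06
scene 8.0 [282.7 235.5] [298.5 212.2] ang 124.05
    [288.1 205.6 270.8 200.1] 17.58
    [272.4 234.5 289.3 213. ] 128.12
    [304.4 216.3 292.2 233.4] 125.52
    [309.2 226.7 297.  243.6] 125.84
    [298.4 236.3 306.1 223.4] 120.91
side -4.0 [302.1 191.4] [281.4 180.5] ang 27.63
side 0.0 [302.1 192.3] [281.4 180.2] ang 30.22
side 4.0 [301.9 193.1] [281.4 179.9] ang 32.7
side 8.0 [301.7 193.9] [281.5 179.7] ang 35.09
    [314.3 223.6 263.6 193.6] 30.53
    [289.1 191.1 278.  184.5] 30.59
    [303.4 151.3 288.9 176.1] 120.35
    [289.6 177.6 310.8 188.8] 27.8
    [274.9 194.1 288.2 203.1] 34.0
    [317.3 175.7 309.5 185.7] 128.19
    [295.5 202.1 314.3 213.2] 30.64
    [276.6 188.6 286.8 194.5] 30.08
```

```bash
python3 -c "
from rig import *
print(sign_off())"
```

```text
the job is handed in; nothing more can be done
None
```

I handed the job in with the tube lying flat in the V, nose towards the specimen stage, its middle within about 8 mm of the V's centre, and the closed fingertips still pressing it straight down at about 14 N with about 1.3 N of sideways drag; the judged result was not reported back.

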